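Tip a carton and stow it under the shelf riser

TASK

The white carton is too tall to go under the little wooden shelf riser while it stands. Push its upper part so that it tips over toward the riser and lies on its broad side, then push it in under the board, top end first, until more than half of its length is under the board and it lies straight, square to the board's front edge. Only push it with the fingers, do not pick it up, and leave the spice jar, the salt shaker and the cup on the riser where they stand.

Things in the scene. Friction and masses are not known exactly. Their poses are not given: they have to be found in the camera images.
- carton: plain white closed carton, a loose rigid box 65 mm (x) by 110 mm (y) by 146 mm (z) high, 0.15 to 0.31 kg, standing in front of the riser. Origin: centre of its underside; z up through its top; x, across the broad 110 x 146 mm faces, points to the riser (within 0.2 rad of the riser's x). Once tipped over its x points down, its z toward the riser, and it is 65 mm high
- carton_mid (a point): centre of the carton's volume, 73 mm above its underside. Pushed along its x above about 110 mm height the carton tips about its back bottom edge; past 0.42 rad (some 50 mm of push at 120 mm height) it falls over by itself, and its top end then lies just short of the board's front edge. Pushed low down it slides
- carton_bottom_front (a point): middle of the carton's bottom front (robot side) edge (111 mm long, along the carton's y) as it stands at the start
- carton_bottom_back (a point): middle of the carton's bottom back (riser side) edge (111 mm long, along the carton's y) as it stands at the start
- carton_top_front (a point): middle of the carton's top front (robot side) edge (111 mm long, along the carton's y) as it stands at the start
- carton_top_back (a point): middle of the carton's top back (riser side) edge (111 mm long, along the carton's y) as it stands at the start
- riser: fixed shelf riser: light wooden board 140 mm deep (x), 240 mm wide (y), 12 mm thick, its underside 90 mm and top 102 mm above the worktop, on two dark wire leg frames at its ends, 218 mm clear between; front and back open. Origin: on the worktop under the middle of the board's front edge; x runs in under the board, away from the robot, y left along the front edge
- spice_jar: spice jar with red cap, 45 mm across, 106 mm high, loose, beside the way to the riser (left or right, 180 to 210 mm from the riser's middle line); origin: centre of its underside
- salt_shaker: glass salt shaker, 44 mm across, 90 mm high, loose, beside the way to the riser on the other side; origin: centre of its underside
- towel_holder: empty paper-towel holder, a fixed obstacle to the right of the work: a round foot 152 mm across, 13 mm high, with a thin upright rod and a ring on top, 350 mm high in all; origin: centre of its underside. The arm may start on the far side of it
- cup: white plastic cup with yellow foot, 70 mm across, 92 mm high, loose, standing on the riser's board; origin: centre of its underside
Mind the look-alikes: they are no part of the job. What is shaped like the carton but green is not meant. What is shaped like the cup but blue is not meant.

How it is judged (in metres and radians):
On the way:
1. the carton has been tipped over toward the riser and lies on its broad side (angle between carton's own x axis and vertical above 3.02 rad), for 0.2 s.
At the end, for the whole second after the job is handed in: Carton at rest on its broad side (within 0.12 rad) on the worktop, top end first under the board: its middle 0 to 110 mm behind the front edge, top end 40 mm or more, within 60 mm of the middle line, square to the front edge within 0.11 rad. Jar, shaker and cup upright within 20 mm of their starts (angle between carton's own x axis and vertical above 3.02 rad and x of carton_mid in the frame of riser between 0 and 0.11 m and x of carton_top_back in the frame of riser above 0.04 m and y of carton_mid in the frame of riser between -0.06 and 0.06 m and angle between the z axis of carton and the x axis of riser, either way round below 0.11 rad and height (world z) of carton_mid below 0.045 m and linear speed of carton below 0.02 m/s and distance of each of spice_jar, salt_shaker, cup from where it was at the start of the episode below 0.02 m and angle between each of spice_jar, salt_shaker, cup's own z axis and vertical below 0.4 rad); the robot touches nothing.
It fails at once if the carton is lifted or carried: all four of its long cross edges more than 20 mm above the worktop (height (world z) of each of carton_bottom_front, carton_bottom_back, carton_top_front, carton_top_back above 0.02 m).
It fails at once if the spice jar is shifted by more than 20 mm or tilted by more than 0.4 rad (distance of spice_jar from where it was at the start of the episode above 0.02 m or angle between spice_jar's own z axis and vertical above 0.4 rad).
It fails at once if the salt shaker is shifted by more than 20 mm or tilted by more than 0.4 rad (distance of salt_shaker from where it was at the start of the episode above 0.02 m or angle between salt_shaker's own z axis and vertical above 0.4 rad).
It fails at once if the cup is shifted by more than 20 mm or tilted by more than 0.4 rad (distance of cup from where it was at the start of the episode above 0.02 m or angle between cup's own z axis and vertical above 0.4 rad).
It also fails if it takes over 54 s, if anything falls off the work surface, if the arm or the gripper's body presses on something with over 40 N, if the wrist force passes 120 N, or if a joint passes its speed limit or range.

ROBOT

A 6-joint arm with a two-finger parallel gripper is mounted at the origin on a cart in front of the work surface, level with it; the furniture and walls round the work are solid. World frame = base frame: x ahead of the robot, y to its left, z up, the work surface at z = 0. Lengths are in mm, angles in rad, forces in N, time in s.
With the tool pointing down it reaches from about 275 to 750 mm from the base axis. Payload 10.2 kg.
Tool frame: the origin (TCP) lies midway between the tips of the shut fingers; the grasp point (between the pads) lies 19 mm behind it; z points along the fingers, y is the line along which they close (so a half turn about z gives the same grasp; the last joint's range is limited). The gripper opens to 88 mm and grips with 3 to 60 N. Pads are 18 mm wide; open, the fingers measure 123 mm over their backs; the gripper's body (75 mm by 187 mm) begins 45 mm behind the grasp point.
Start: joints at [-1.502, 0.313, 1.498, -0, 1.331, -0.223], TCP at [151.017, -502.817, 238.72] pointing down, gripper open.
Joint ranges: [-2.94, 2.94], [-0.97, 2.17], [0.19, 2.56], [-1.23, 4.37], [0.02, 3.11], [-2.88, 2.88]. Speed limits (rad/s): [2.39, 2.39, 3.01, 3.14, 3.14, 3.14].

INTERFACE

Orientations are given as a unit quaternion [w, x, y, z].
In Python, from bench import bot, optics, close_job gives the robot as it stands. The module is installed in compiled form; this text tells all that it offers.
- The arm moves only by the tool drive_tool, never from a script. Its argument "series" is a list of rows, each a list of 5 numbers: the shift along the tool's x, y, z as a fraction of full scale, then the turn about the tool's z as a fraction of full scale, then the finger opening in mm, from 0 to 88.1. In form: [[tx, ty, tz, spin, fingers], ...]. A call has 1 to 10 rows; each row shifts and turns the commanded pose from where the row before left it, along the tool's axes as they then stand; what a row does not reach is not made up. Full scale, the value 1, is 0.15 m for a shift and 2 rad for a turn. A row lasts 1/8 s, in which the tool goes at most 62.5 mm and 10.7 degrees, less where a joint would pass 70% of its speed; a pose out of reach is approached as far as the arm can. A call with a number of a shift or a turn outside -1 to 1 is refused whole. A call with a gripper value outside its range is refused whole. The fingers move at their own pace and stop on an object; "grip_force" is the grip in N (left out, the last holds). Time passes only in rows, so rows that do not move let the fingers close. It gives the time, the measured TCP pose, the force, the opening and the grip force at its end, in the units of the state.
- bot.observe(): the state, without advancing time (a new reading comes with each control period).
- optics.read_camera(name): name is "scene" or "top"; returns a dict with "image" (420x560x3 uint8, blue, green, red), "fovy" (degrees; the focal length in pixels is half the picture's height over the tangent of half this angle, whatever the lens; pixels are square), "cx", "cy" (the principal point, pixels), "origin" and "attitude" of the camera in the world. Camera axes: x right, y up, looking along -z (the intrinsics and any distortion apply to the point x, -y, -z); pixel columns grow to the right and rows downward; lengths in mm; the calibration is good to about 2 mm. A picture is of the moment at which its call begins. There is no depth.
- close_job(): hands the job in; it is judged then, once.
The state is a dict: "clock": time; "joints": joint angles; "qd": joint speeds; "effort": joint torques, N m; "ee_pos": TCP position; "tool_rot": TCP orientation; "ft_force": force on the tool from outside, world axes, zero at the start; "torque": the same for the moment, N m; "gripper_width": finger opening in mm; "gripper_force": force on a finger pad.
Only numpy, scipy, OpenCV 4.12 (cv2) and the standard library are available. Lean on these libraries where they do the work, as an engineer would, in place of code of your own. Each camera call takes 0.05 s, during which the arm holds its last target. There are 200 camera calls.

## Working session

There is one attempt and no reset: what is moved stays moved. The work goes in short steps, Python scripts to look and compute and a tool call to move; the robot and the scene stay as the last step left them, time stands still between calls to the robot, and variables do not carry over. Pictures are saved under pics/ and viewed, at most 10 in all, crops included, and the job is handed in when it is done.

Besides the shell and the picture viewer there is one more tool, called after "Emit:" as name(argument=value, ...), one argument or row to a line, values as JSON. drive_tool: Moves the arm, as the interface text tells. Its arguments: {"type":"object","properties":{"series":{"type":"array","items":{"type":"array","items":{"type":"number"}}},"grip_force":{"type":"number"}},"required":["series"]}

```bash
mkdir -p pics
python3 - <<'E'
from bench import bot, optics
import cv2
print(bot.observe())
for n in ("scene","top"):
    c=optics.read_camera(n); cv2.imwrite(f"pics/{n}0.png",c["image"])
    print({k:v for k,v in c.items() if k!="image"})
E
```

```text
{'clock': 0.0, 'joints': array([-1.50237692e+00,  3.13422563e-01,  1.49839087e+00, -2.35202359e-06,
        1.33100502e+00, -2.23399581e-01]), 'qd': array([-0.00032911,  0.00052113, -0.0005004 , -0.00100483,  0.00102172,
        0.00213193]), 'effort': array([-3.53323985e-04, -4.02213049e+01, -2.52270591e+01,  6.94187195e-02,
        3.53760913e-02, -9.50310550e-05]), 'ee_pos': array([ 151.0114476 , -502.56958552,  238.19250782]), 'tool_rot': array([-6.11147002e-04,  9.89373855e-01,  1.45392571e-01,  4.63072220e-05]), 'ft_force': array([-0.09269667, -0.65533712,  0.12254957]), 'torque': array([-0.01814307, -0.03648961, -0.02257904]), 'gripper_force': 0.0, 'gripper_width': 88.25467987869668}
{'fovy': 54.18643505267745, 'cx': 280.18262992924645, 'cy': 205.6750389108211, 'origin': array([-39.30437965, 558.43604834, 732.79835691]), 'attitude': array([-0.36909207, -0.19044582,  0.40979272,  0.81213999])}
{'fovy': 53.842051246073375, 'cx': 287.25577003402515, 'cy': 210.59072526941236, 'origin': array([ 554.73355036,  -14.86001249, 1149.28771095]), 'attitude': array([ 0.71221135,  0.02823707, -0.00847566, -0.70134572])}
```

View pics/scene0.png

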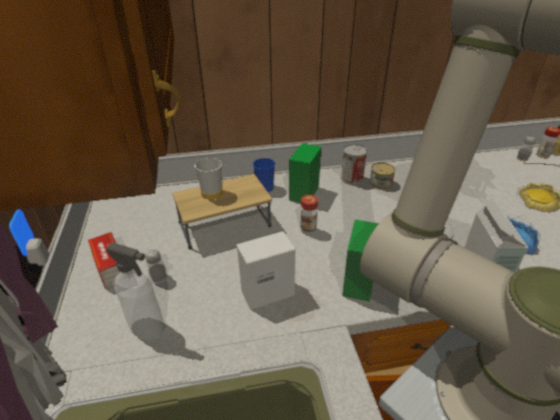

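View pics/top0.png

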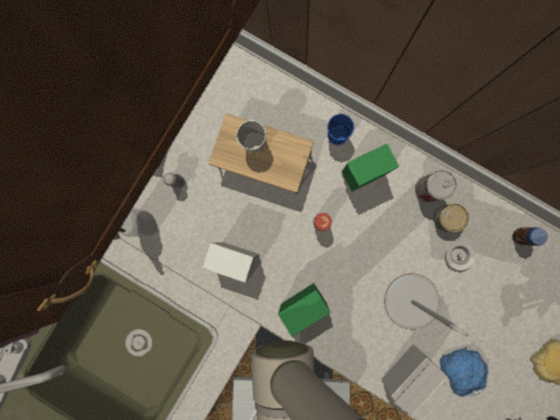

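The top view shows the riser board at about (262,152) and the white carton in front of it at (230,262). The red-capped jar is at (322,222) and the shaker at (173,180). The cup stands on the board at (252,135), and the towel holder foot is at (411,300). Look-alikes are green boxes at (370,167) and (304,310), and a blue cup at (340,128). The other pale box at (418,380) is not in front of the riser. The target is the white one at (230,262), and I'll enlarge it to confirm.

Run:
```python
import cv2
a=cv2.imread("pics/top0.png")[105:305,150:350]; b=cv2.imread("pics/scene0.png")[150:320,160:330]
cv2.imwrite("pics/c1.png",cv2.resize(a,(600,600),interpolation=cv2.INTER_CUBIC))
cv2.imwrite("pics/c2.png",cv2.resize(b,(595,595),interpolation=cv2.INTER_CUBIC))
```

```text
(no output)
```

View pics/c1.png

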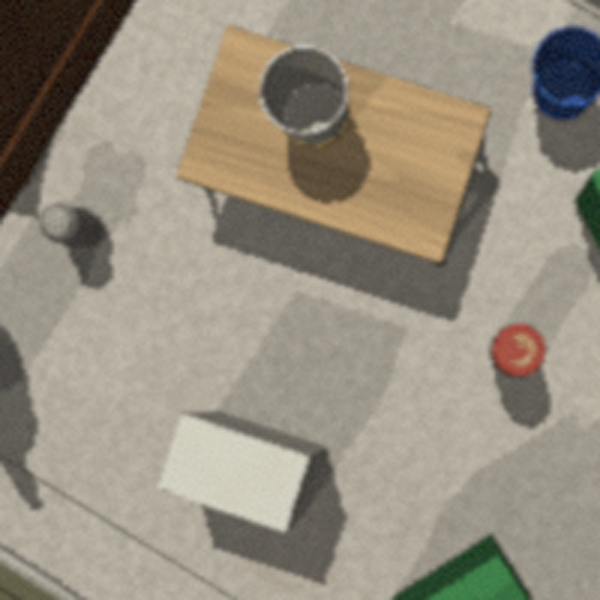

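View pics/c2.png

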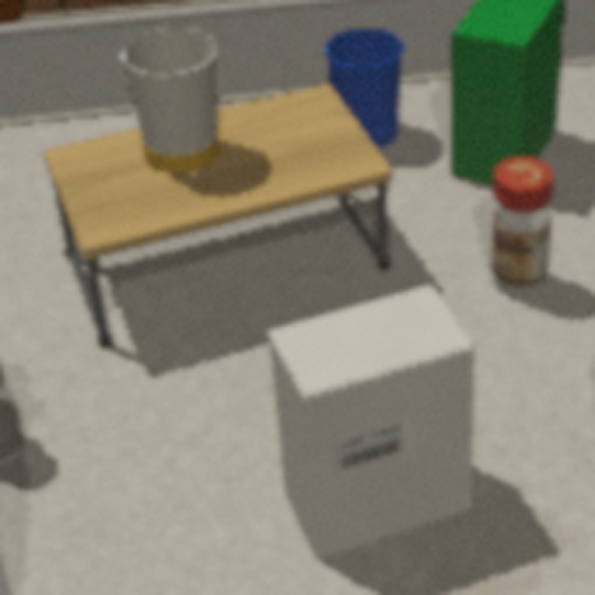

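The crops confirm it: a plain white carton in front of the riser, with its top corners in crop 1 at (160,488), (288,531), (312,457), (185,414). The board corners are at (178,177), (443,262), (490,107), (228,27).

```bash
cat > h.py <<'E'
import numpy as np
from scipy.spatial.transform import Rotation as R
CAM={'top':dict(fovy=53.842051246073375,cx=287.25577,cy=210.590725,o=[554.73355,-14.86,1149.28771],q=[0.71221135,0.02823707,-0.00847566,-0.70134572]),
'scene':dict(fovy=54.186435,cx=280.18263,cy=205.675039,o=[-39.30438,558.43605,732.79836],q=[-0.36909207,-0.19044582,0.40979272,0.81213999])}
def px(n,u,v,z):
    c=CAM[n];f=210/np.tan(np.radians(c['fovy']/2))
    d=R.from_quat(np.roll(c['q'],-1)).apply([(u-c['cx'])/f,-(v-c['cy'])/f,-1]);o=np.array(c['o'])
    return o+d*(z-o[2])/d[2]
def proj(n,p):
    c=CAM[n];f=210/np.tan(np.radians(c['fovy']/2))
    d=R.from_quat(np.roll(c['q'],-1)).inv().apply(np.array(p)-c['o'])
    return np.array([c['cx']+f*d[0]/-d[2],c['cy']-f*d[1]/-d[2]])
def c1(u,v,z): return px('top',150+(u+.5)/3-.5,105+(v+.5)/3-.5,z)
def c2(u,v,z): return px('scene',160+(u+.5)/3.5-.5,150+(v+.5)/3.5-.5,z)
E
python3 - <<'E'
from h import *
np.set_printoptions(precision=1,suppress=True)
def rep(n,P):
    P=np.array(P)[:,:2];print(n,P.tolist() and P, 'c',P.mean(0),'edges',np.linalg.norm(np.roll(P,-1,0)-P,axis=1))
    y=(P[0]-P[1])+(P[3]-P[2]); x=(P[3]-P[0])+(P[2]-P[1])
    print(' yaw from y',np.arctan2(-y[0],y[1]),'from x',np.arctan2(x[1],x[0]))
rep('board',[c1(*p,102) for p in [(178,177),(443,262),(490,107),(228,27)]])
rep('carton',[c1(*p,146) for p in [(160,488),(288,531),(312,457),(185,414)]])
rep('board2',[c2(*p,102) for p in [(45,158),(88,250),(388,175),(328,87)]])
rep('carton2',[c2(*p,146) for p in [(270,337),(303,394),(472,344),(434,288)]])
print('jar',c1(518,350,106),'shaker',c1(60,222,90),'holder',px('top',411,300,13), 'holder ring',px('top',411,300,350))
E
```

```text
board [[726.5 217.6]
 [656.6 -10. ]
 [789.7 -48. ]
 [856.9 177.8]] c [757.4  84.3] edges [238.1 138.4 235.6 136.3]
 yaw from y -0.2937399792903629 from x -0.2875526454137626
carton [[465.8 215.9]
 [433.3 111.3]
 [493.   93.2]
 [525.8 197.1]] c [479.5 154.4] edges [109.5  62.3 109.   62.9]
 yaw from y -0.3038132199562406 from x -0.299557372253439
board2 [[843.4 184.2]
 [720.8 218. ]
 [650.5   0.1]
 [780.  -43.2]] c [748.7  89.8] edges [127.1 228.9 136.6 236.1]
 yaw from y -1.8675724289042068 from x -1.8625398247393614
carton2 [[519.2 202.2]
 [466.3 217. ]
 [433.2 114. ]
 [488.   96.5]] c [476.7 157.4] edges [ 54.9 108.1  57.5 110.2]
 yaw from y -1.862548367929401 from x -1.8701298439664795
jar [583. -74. 106.] shaker [688.1 322.   90. ] holder [ 376.8 -320.7   13. ] holder ring [ 429.6 -230.   350. ]
```

Emit:
drive_tool(
  series=[
    [0,0,0,0.074,60],
    [0,0,0,0.074,60],
    [0,0,0,0.074,60],
    [0,0,0,0.074,60],
    [0,0,0,0,60],
  ],
)

```text
clock: 0.72
ee_pos: [151.0, -502.7, 238.4]
tool_rot: [-0.0, 0.989, -0.149, -0.0]
ft_force: [0.4, 0.2, 0.2]
gripper_width: 59.7
gripper_force: 0.0
```

```bash
cat >> h.py <<'E'
def plan(pts,step=50.):
    from bench import bot
    s=bot.observe();p=np.array(s['ee_pos']);r=R.from_quat(np.roll(s['tool_rot'],-1));X=r.apply([1,0,0])
    print('at',p.round(1),'yaw',np.arctan2(X[1],X[0]).round(3),'t',s['clock'],'F',s['ft_force'].round(1),'w',s['gripper_width'],'j6',s['joints'][5].round(2))
    for q in pts:
        d=r.inv().apply(np.array(q,float)-p);n=int(np.ceil(np.linalg.norm(d)/step))
        print(q,n,'x',(d/n/150).round(3));p=np.array(q,float)
E
python3 -c "
from h import *
plan([(200,-270,240),(330,0,240),(414,176,240),(414,176,125)])"
```

```text
at [ 151.  -502.7  238.4] yaw -0.299 t 0.725 F [0.4 0.2 0.2] w 59.695983549558015 j6 0.37
(200, -270, 240) 5 x [-0.029 -0.316 -0.002]
(330, 0, 240) 6 x [ 0.05  -0.329  0.   ]
(414, 176, 240) 4 x [ 0.047 -0.322  0.   ]
(414, 176, 125) 3 x [0.    0.    0.256]
```

Emit:
drive_tool(
  series=[
    [-0.029,-0.316,-0.01,0,60],
    [-0.029,-0.316,0,0,60],
    [-0.029,-0.316,0,0,60],
    [-0.029,-0.316,0,0,60],
    [-0.029,-0.316,0,0,60],
    [0,0,0,0,60],
  ],
)

```text
clock: 1.48
ee_pos: [200.7, -268.1, 240.4]
tool_rot: [0.0, 0.989, -0.147, 0.0]
ft_force: [0.2, -0.7, 1.1]
gripper_width: 60.0
gripper_force: 0.0
```

Emit:
drive_tool(
  series=[
    [0.05,-0.329,0,0,60],
    [0.05,-0.329,0,0,60],
    [0.05,-0.329,0,0,60],
    [0.05,-0.329,0,0,60],
    [0.05,-0.329,0,0,60],
    [0.05,-0.329,0,0,60],
    [0,0,0,0,60],
  ],
)

```text
clock: 2.35
ee_pos: [331.9, 1.5, 240.1]
tool_rot: [-0.0, 0.989, -0.145, -0.0]
ft_force: [0.0, -0.2, 0.2]
gripper_width: 60.2
gripper_force: 0.0
```

```bash
python3 -c "
from h import *
plan([(414,176,240),(414,176,125)])"
```

```text
at [331.9   1.5 240.1] yaw -0.292 t 2.35 F [ 0.  -0.2  0.2] w 60.20853266671169 j6 1.51
(414, 176, 240) 4 x [ 0.047 -0.318  0.   ]
(414, 176, 125) 3 x [0.    0.    0.256]
```

Emit:
drive_tool(
  series=[
    [0.047,-0.318,0,0,60],
    [0.047,-0.318,0,0,60],
    [0.047,-0.318,0,0,60],
    [0.047,-0.318,0,0,60],
    [0,0,0,0,60],
    [0,0,0.256,0,60],
    [0,0,0.256,0,60],
    [0,0,0.256,0,60],
    [0,0,0,0,60],
  ],
)

```text
clock: 3.48
ee_pos: [413.4, 171.6, 123.5]
tool_rot: [0.001, 0.989, -0.15, -0.002]
ft_force: [-0.1, -0.7, 0.7]
gripper_width: 60.0
gripper_force: 0.0
```

```bash
python3 -c "
from h import *
plan([(414,176,125)])
from bench import optics;import cv2
cv2.imwrite('pics/s1.png',optics.read_camera('scene')['image'])"
```

```text
at [413.4 171.6 123.5] yaw -0.301 t 3.475 F [-0.1 -0.7  0.7] w 59.99961989592105 j6 2.0
(414, 176, 125) 1 x [-0.005 -0.029 -0.01 ]
```

View pics/s1.png

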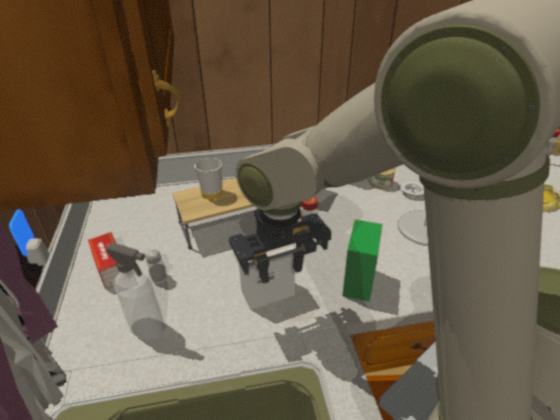

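The fingers stand just in front of the carton's front face, at about (268,268) in the scene view. I'll push at z≈124.

Emit:
drive_tool(
  series=[
    [0.05,-0.028,0,0,60],
    [0.05,0,0,0,60],
    [0.05,0,0,0,60],
    [0.05,0,0,0,60],
    [0.05,0,0,0,60],
    [0.05,0,0,0,60],
    [0.05,0,0,0,60],
    [0.05,0,0,0,60],
    [0.05,0,0,0,60],
    [0.05,0,0,0,60],
  ],
)

```text
clock: 4.78
ee_pos: [487.6, 155.2, 125.0]
tool_rot: [-0.0, 0.989, -0.15, 0.0]
ft_force: [-0.2, 0.5, -0.1]
gripper_width: 60.0
gripper_force: 0.0
```

Emit:
drive_tool(
  series=[
    [0.05,0,0,0,60],
    [0.05,0,0,0,60],
    [0.05,0,0,0,60],
    [0,0,0,0,60],
    [0,0,0,0,60],
    [-0.2,0,0,0,60],
    [-0.3,0,0,0,60],
    [-0.3,0,0,0,60],
    [0,0,0,0,60],
  ],
)

```text
clock: 5.9
ee_pos: [391.8, 184.9, 125.2]
tool_rot: [0.0, 0.989, -0.149, -0.0]
ft_force: [0.2, 0.1, -0.3]
gripper_width: 60.0
gripper_force: 0.0
```

```bash
python3 -c "
from h import *
plan([(414,176,125)])
from bench import optics;import cv2
a=optics.read_camera('top')['image'];b=optics.read_camera('scene')['image']
cv2.imwrite('pics/t2.png',np.hstack([cv2.resize(a[105:305,150:350],(400,400)),cv2.resize(b[150:320,160:330],(400,400))]))
cv2.imwrite('pics/t2c.png',cv2.resize(a[105:305,150:350],(600,600),interpolation=cv2.INTER_CUBIC))"
```

```text
at [391.8 184.9 125.2] yaw -0.298 t 5.9 F [ 0.2  0.1 -0.3] w 60.04897799944873 j6 2.04
(414, 176, 125) 1 x [0.159 0.013 0.001]
```

View pics/t2.png

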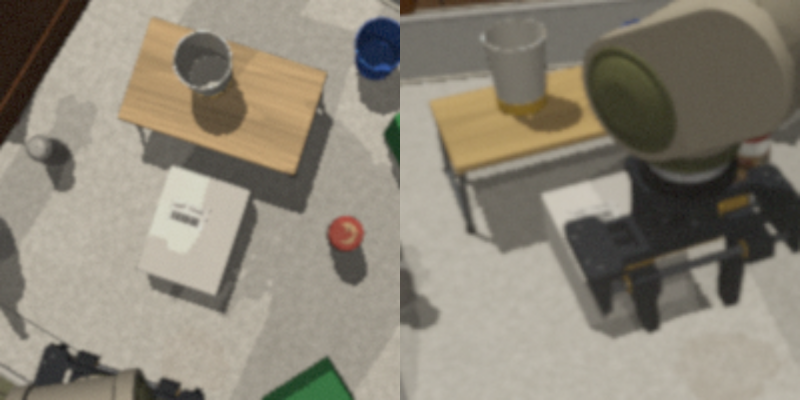

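The carton lies on its broad side, short of the board. Its top-face corners in the left half are at (140,268), (215,293), (249,189), (172,166).

```bash
python3 -c "
from h import *
C=[px('top',149.75+u/2,104.75+v/2,65)[:2] for u,v in [(140,268),(215,293),(249,189),(172,166)]];C=np.array(C)
print(C.round(0),C.mean(0).round(1),np.linalg.norm(np.roll(C,-1,0)-C,axis=1).round(1))
x=C[2]+C[3]-C[0]-C[1];print('yaw',np.arctan2(x[1],x[0]))
y=C[0]+C[3]-C[1]-C[2];print('yaw y',np.arctan2(-y[0],y[1]))
a=-.29;O=np.array([691,104.5]);ux=np.array([np.cos(a),np.sin(a)]);uy=np.array([-ux[1],ux[0]])
m=C.mean(0)-O;print('riser frame',m@ux,m@uy)
for X in (-200,-90,-135,-45-9-0): print(X,(O+X*ux+(m@uy)*uy).round(1))
S=C.mean(0)+(-73-9-25)*ux;print('start',S)
plan([(*S,125),(*S,40)])
"
```

```text
[[534. 192.]
 [503.  93.]
 [640.  51.]
 [669. 153.]] [586.7 122.2] [104.2 143.5 106.5 140.7]
yaw -0.2902016581006124
yaw y -0.2892537668148479
riser frame -104.98832116383218 -12.878759735797157
-200 [495.7 149.3]
-90 [601.1 117.9]
-135 [558.  130.8]
-54 [635.6 107.6]
start [484.18077956 152.77753949]
at [394.5 184.3 125.4] yaw -0.3 t 6.0 F [ 0.5 -0.4  0. ] w 60.419052023167026 j6 2.04
(np.float64(484.1807795614974), np.float64(152.77753949200917), 125) 2 x [0.317 0.012 0.002]
(np.float64(484.1807795614974), np.float64(152.77753949200917), 40) 2 x [-0.     0.     0.283]
```

Emit:
drive_tool(
  series=[
    [0.317,0.012,0,-0.005,60],
    [0.277,0.012,0,0,60],
    [0,0,0.283,0,60],
    [0,0,0.283,0,60],
    [0,0,0,0,60],
  ],
)

```text
clock: 6.62
ee_pos: [477.5, 154.1, 38.0]
tool_rot: [0.001, 0.989, -0.145, -0.003]
ft_force: [-0.1, -1.1, -0.1]
gripper_width: 60.0
gripper_force: 0.0
```

```bash
python3 -c "
from h import *
plan([(642.3,105.6,40)],10)
"
```

```text
at [477.5 154.1  38. ] yaw -0.291 t 6.625 F [-0.1 -1.1 -0.1] w 60.00604915162223 j6 1.94
(642.3, 105.6, 40) 18 x [ 0.064 -0.    -0.001]
```

Emit:
drive_tool(
  series=[
    [0.064,0,0,0,60],
    [0.064,0,0,0,60],
    [0.064,0,0,0,60],
    [0.064,0,0,0,60],
    [0.064,0,0,0,60],
    [0.064,0,0,0,60],
    [0.064,0,0,0,60],
    [0.064,0,0,0,60],
    [0.064,0,0,0,60],
    [0.064,0,0,0,60],
  ],
)

```text
clock: 7.88
ee_pos: [570.4, 127.3, 40.5]
tool_rot: [-0.0, 0.99, -0.144, -0.0]
ft_force: [-5.0, 1.1, 4.8]
gripper_width: 59.9
gripper_force: 2.7
```

Emit:
drive_tool(
  series=[
    [0.064,0,0,0,60],
    [0.064,0,0,0,60],
    [0.064,0,0,0,60],
    [0.064,0,0,0,60],
    [0.064,0,0,0,60],
    [0.064,0,0,0,60],
    [0.064,0,0,0,60],
    [0.064,0,0,0,60],
    [0,0,0,0,60],
  ],
)

```text
clock: 9.0
ee_pos: [644.5, 105.0, 40.1]
tool_rot: [0.0, 0.989, -0.145, 0.001]
ft_force: [0.2, -0.2, -0.8]
gripper_width: 59.9
gripper_force: 0.0
```

Emit:
drive_tool(
  series=[
    [-0.1,0,0,0,60],
    [-0.3,0,0,0,60],
    [-0.3,0,0,0,60],
    [-0.3,0,0,0,60],
    [-0.3,0,-0.2,0,60],
    [0,0,-0.3,0,60],
    [0,0,-0.3,0,60],
    [0,0,0,0,60],
  ],
)

```text
clock: 10.0
ee_pos: [458.4, 161.3, 163.1]
tool_rot: [-0.001, 0.99, -0.144, 0.003]
ft_force: [-0.6, 1.0, -0.9]
gripper_width: 59.8
gripper_force: 0.0
```

```bash
python3 -c "
from h import *
plan([(414,176,125)])
from bench import optics;import cv2
a=optics.read_camera('top')['image'];b=optics.read_camera('scene')['image']
cv2.imwrite('pics/t3.png',np.hstack([cv2.resize(a[105:305,150:350],(400,400)),cv2.resize(b[150:320,160:330],(400,400))]))"
```

```text
at [458.4 161.3 163.1] yaw -0.29 t 10.0 F [-0.6  1.  -0.9] w 59.82561112220065 j6 1.96
(414, 176, 125) 2 x [-0.157 -0.004  0.126]
```

View pics/t3.png

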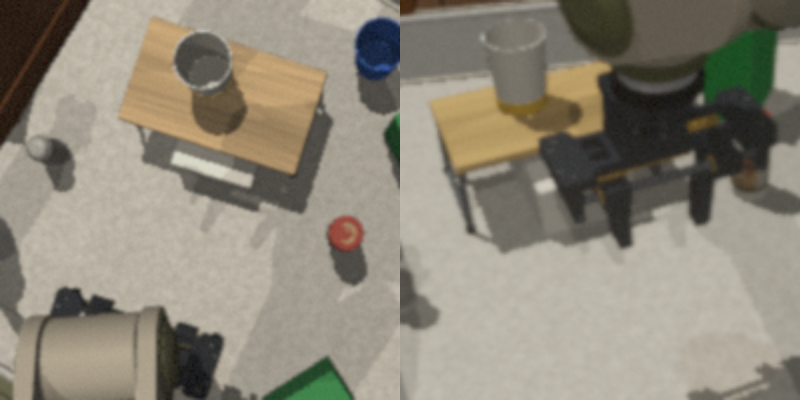

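The carton is under the board, and only a strip of its top face shows. That strip's front edge runs from about (171,163) to (251,186), parallel to the board edge, and the other items have not moved.

```bash
python3 -c "
from h import *
P=[px('top',149.75+u/2,104.75+v/2,65)[:2] for u,v in [(171,163),(251,186)]]
a=-.29;O=np.array([691,104.5]);ux=np.array([np.cos(a),np.sin(a)]);uy=np.array([-ux[1],ux[0]])
for p in P: print((p-O)@ux,(p-O)@uy)
"
```

```text
-31.269454997687244 42.82405391499553
-28.66024385250988 -67.43470743946138
```

```bash
python3 -c "
from bench import close_job
print(close_job())"
```

```text
the job is handed in; nothing more can be done
None
```

I tipped the white carton over toward the riser and pushed it in under the board. From the last picture, its middle is about 43 mm behind the front edge, about 12 mm off the middle line and square within about 0.03 rad. The jar, shaker and cup look unmoved. The job is handed in, and no verdict came back.

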